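# Eject a sample slug from its die

## Robot

A 6-joint arm with a two-finger parallel gripper is mounted at the origin on the work surface. World frame = base frame: x ahead of the robot, y to its left, z up, the work surface at z = 0. Lengths are in m, angles in rad, forces in N, time in s.
With the tool pointing down it reaches from about 0.375 to 0.975 m from the base axis. Payload 3.8 kg.
Tool frame: the origin (TCP) lies midway between the tips of the shut fingers; the grasp point (between the pads) lies 19 mm behind it (bot.grip_point_offset is the z of the grasp point in the tool frame, in m); z points along the fingers, y is the line along which they close (so a half turn about z gives the same grasp; the last joint's range is limited). The gripper opens to 85 mm and grips with 20 to 120 N. Pads are 22 mm wide; open, the fingers measure 114 mm over their backs; the gripper's body (76 mm by 85 mm) begins 54 mm behind the grasp point. The pads swing forward as they close: fully open they stand 13 mm farther back than shut.
Start: joints at [-1.189, 0.264, 1.604, -0, 1.274, -0.037], TCP at [0.274, -0.617, 0.231] pointing down, gripper open.
Joint ranges: [-2.63, 2.63], [-0.94, 2.18], [0.31, 2.57], [-1.31, 4.45], [0, 2.66], [-2.55, 2.55]. Speed limits (rad/s): [2.57, 2.57, 3.14, 3.14, 3.14, 3.14].

## Interface

Orientations are given as a rotation vector (axis times angle).
In Python, from workcell import sensors, optics, order, bot gives the robot as it stands.
- The arm moves only by the tool play_rows, never from a script. Its argument "commands" is a list of rows, each a list of 6 numbers: the shift along the tool's x, y, z in cm, then the turn, a rotation vector about the tool's x, y, z in rad. In form: [[dx, dy, dz, wx, wy, wz], ...]. A call has 1 to 5 rows; each row shifts and turns the commanded pose from where the row before left it, along the tool's axes as they then stand; what a row does not reach is not made up. A row lasts 1/12 s, in which the tool goes at most 41.7 mm and 7.16 degrees, less where a joint would pass 70% of its speed; a pose out of reach is approached as far as the arm can. A call with a gripper value outside its range is refused whole. "grip" is the closure, from 0 (fully open) to 1 (shut), set as the call begins (left out, the last holds). The fingers move at their own pace and stop on an object; "force" is the grip in N (left out, the last holds). Time passes only in rows, so rows that do not move let the fingers close. It gives the time, the measured TCP pose, the force, the opening and the grip force at its end, in the units of the state.
- sensors.read_state(): the state, without advancing time (a new reading comes with each control period).
- optics.read_camera(name): name is "side" or "top" or "wrist"; returns the picture (400x640x3 uint8, red, green, blue); there is no depth.
- optics.camera_info(name): a dict with "mtx" (3x3 intrinsics, pixels), "R" (3x3) and "t" (3): a world point X has camera coordinates R X + t. Camera axes: x right, y down, z forward; pixel columns grow to the right and rows downward; lengths in m; the calibration is good to about 2 mm. A picture is of the moment at which its call begins: read the wrist's pose just before it. camera_info takes no time and is no camera call; for the wrist camera it gives the pose at the moment of the call.
- order.finish_job(): hands the job in; it is judged then, once.
The state is a dict: "time": time; "q": joint angles; "joint_vel": joint speeds; "joint_torque": joint torques, N m; "tool_pos": TCP position; "tcp_rot": TCP orientation; "wrist_force": force on the tool from outside, world axes, zero at the start; "torque": the same for the moment, N m; "width": opening from 0.0 (shut) to 1.0 (fully open); "grip_force": force on a finger pad.
Only numpy, scipy, OpenCV 4.12 (cv2) and the standard library are available. Lean on these libraries where they do the work, as an engineer would, in place of code of your own. Each camera call takes 0.05 s, during which the arm holds its last target. There are 200 camera calls.

## Task

Take the slim ejector rod out of the rack, enter its nose in the bore of the steel die and push the stuck sample slug down through the die until it drops into the tray below. Keep pushing gently, by feel, until the rod's collar meets the stop ring on the die, press it home there with about 10 to 20 N (more than 25 N would damage it), then let go and leave the rod standing in the bore. Leave the thicker tamper in the rack and do not disturb the glassware.

Things in the scene. Friction and masses are not known exactly. Their poses are not given: they have to be found in the camera images.
- stand: Fixed extraction stand: dark steel tray 124 x 120 mm (floor 8, rim 18 mm above the bench); over it, on two posts at own +y and -y (36 x 12 mm, 43 mm off the axis, 74 mm tall), a round steel die 74 mm across, 42 mm tall, underside 52 and flat top 94 mm above the bench, with a dark stop ring on top. Open at own +x and -x. Origin: on the bench under the bore axis; z up. Over 25 N on the ring damages it.
- bore_mouth (a point): Centre of the bore's mouth, in the die's top face, 94 mm above the bench; z up. The bore is vertical, 16 mm wide, 42 mm long, without a chamfer. Around it stands the rigid depth-stop ring, 24 mm inside, 46 mm outside; its height is set anew each time and not measured: its flat top is 2 to 18 mm above the die's top. The rod passes through it, the collar lands on it.
- bore_exit (a point): Centre of the bore's lower end, in the die's underside, 52 mm above the bench; z up. In the bore wall, 7 to 25 mm above the exit, two sprung pads (own +x and -x) grip whatever passes: slug and rod each slide under a drag of some 4 to 12 N (the rod's from the pads on), so neither falls by itself and the rod must be pushed all the way.
- slug: Aluminium sample slug, a cylinder 15 mm across and 16 mm long, about 20 g, stuck upright in the bore (its top 14 to 18 mm below the mouth). Origin: its centre; z along its axis. It comes free when the rod's nose is some 30 to 36 mm below the mouth, drops into the tray and may lie any way.
- rod: Ejector rod, plain steel, about 160 g, upright in the rack. Origin: centre of its nose (lower end); z up along the rod. Shank 14.5 mm across, 66 mm long, nose tapered to 12 mm over the last 2.5 mm; collar 36 mm across, 66 to 72 mm from the nose; plain cylindrical handle 20 mm across, 72 to 122 mm from the nose. With the collar on the stop ring the nose is 6 to 22 mm out of the bore's exit.
- rod_collar (a point): Centre of the underside of the rod's collar, 66 mm from the nose along the rod.
- rod_grip (a point): Point on the axis of the rod's handle to grip, 100 mm from the nose.
- rack: Fixed grey plastic rack block, 70 x 150 x 78 mm (x, y, z). Origin: centre of its underside. Two holes in its top, 80 mm apart on its own y: 20 mm wide at y = -40 mm (rod), 26 mm wide at y = +40 mm (tamper). Both hang by their collars, collar undersides on the rack's top, 78 mm above the bench, noses 12 mm above the bench.
- tamper: Tamper, not needed: like the rod but thicker (shank 22 mm, does not fit the bore) with a black ball of 30 mm at the top, 121 mm long in all. Origin: centre of its lower end; z up. To be left in the rack.
- beaker: Glass beaker, 70 mm across, 90 mm tall, to be left alone. Origin: centre of its underside.
- jar: Small amber jar, 60 mm across, 85 mm tall, to be left alone. Origin: centre of its underside.
- flask: Amber bottle, 70 mm across, 130 mm tall, to be left alone. Origin: centre of its underside.
Not all that is in view belongs to the job. There is more than one size of the stand; the one meant has the size given above.

How it is judged:
On the way, in this order (a step that is already met when the one before it is completed fails the run):
1. the rod's nose is in the bore (more than 6 mm deep) with the slug still in the die (horizontal distance between rod and bore_mouth below 0.004 m and z of rod in the frame of bore_mouth below -0.006 m and z of slug in the frame of bore_exit above 0 m), for 0.05 s.
2. the slug has been pushed out of the exit into the tray, the rod following it through the bore (horizontal distance between rod and bore_mouth below 0.004 m and z of rod in the frame of bore_mouth below -0.006 m and z of slug in the frame of stand below 0.03 m and x of slug in the frame of stand between -0.056 and 0.056 m and y of slug in the frame of stand between -0.056 and 0.056 m), for 0.02 s.
3. the collar is pressed home on the stop ring with more than 8 N, the nose out of the bore's exit (z of rod in the frame of bore_exit below -0.005 m and horizontal distance between rod_collar and bore_mouth below 0.004 m and contact force between rod and stand above 8 N), for 0.1 s.
At the end, for the whole second after the job is handed in: Slug at rest in the tray under the die (centre below 30 mm, within the rim); rod released, upright (0.06 rad) and still in the bore, its nose over 5 mm out of the exit, collar within 4 mm of the bore axis; tamper in its rack hole (within 8 mm of its start height) (z of slug in the frame of stand below 0.03 m and x of slug in the frame of stand between -0.056 and 0.056 m and y of slug in the frame of stand between -0.056 and 0.056 m and linear speed of each of slug, rod below 0.02 m/s and z of rod in the frame of bore_exit below -0.005 m and horizontal distance between rod_collar and bore_mouth below 0.004 m and angle between rod's own z axis and vertical below 0.06 rad and horizontal distance between tamper and rack below 0.05 m and z of tamper in the frame of rack below 0.02 m); the robot touches nothing.
It fails at once if the rod presses on the stop ring with more than 25 N (contact force between rod and stand above 25 N).
It fails at once if the robot itself presses on the stand or stop ring with more than 15 N (contact force between the arm and stand above 15 N).
It fails at once if the fingers press on the stand or stop ring with more than 15 N (contact force between the fingers and stand above 15 N).
It fails at once if the tamper is pulled out of the rack (z of tamper in the frame of rack above 0.04 m).
It fails at once if the beaker, jar or bottle is moved by more than 30 mm (distance of any of beaker, jar, flask from where it was at the start of the episode above 0.03 m).
It also fails if it takes over 64 s, if anything falls off the work surface, if the arm or the gripper's body presses on something with over 40 N, if the wrist force passes 120 N, or if a joint passes its speed limit or range.

## Working session

There is one attempt and no reset: what is moved stays moved. The work goes in short steps, Python scripts to look and compute and a tool call to move; the robot and the scene stay as the last step left them, time stands still between calls to the robot, and variables do not carry over. Pictures are saved under pics/ and viewed, at most 10 in all, crops included, and the job is handed in when it is done.

Besides the shell and the picture viewer there is one more tool, called after "Call:" by a JSON object that holds its "fn" and its "kwargs". play_rows: Moves the arm, as the interface text tells. Its arguments: {"type":"object","properties":{"commands":{"type":"array","items":{"type":"array","items":{"type":"number"}}},"grip":{"type":"number"},"force":{"type":"number"}},"required":["commands"]}

```bash
mkdir -p pics; python3 - <<'E'
from workcell import sensors, optics, order, bot
import cv2
s=sensors.read_state();print(s, bot.grip_point_offset)
for n in("side","top"):
    i=optics.read_camera(n);cv2.imwrite(f"pics/{n}0.png",i[:,:,::-1]);c=optics.camera_info(n);print(n,c)
E
```

```text
{'time': 0.0, 'q': array([-1.18889329e+00,  2.64764898e-01,  1.60539442e+00, -6.20701238e-06,
        1.27372023e+00, -3.68952426e-02]), 'joint_vel': array([-0.00053244,  0.00055786, -0.00132821,  0.00147369,  0.00028712,
       -0.00061317]), 'joint_torque': array([-3.78513350e-04, -5.15109944e+01, -3.67315722e+01, -5.50048535e-04,
        1.29258778e-02,  1.91688849e-05]), 'tool_pos': array([ 0.27421755, -0.6159703 ,  0.22994311]), 'tcp_rot': array([-3.07076428e+00, -6.52584463e-01,  6.25340855e-04]), 'wrist_force': array([ 0.90798716, -0.58255069, -0.45671987]), 'torque': array([-0.00727048,  0.05068448,  0.05083539]), 'grip_force': 0.0, 'width': 1.0006940905632689} -0.0187
side {'mtx': array([[415.73663648,   0.        , 312.91851353],
       [  0.        , 415.73663648, 205.40774757],
       [  0.        ,   0.        ,   1.        ]]), 'R': array([[ 0.99732142, -0.0724214 , -0.01025291],
       [-0.05154781, -0.59647288, -0.80097623],
       [ 0.05189224,  0.79935927, -0.59860835]]), 't': array([-0.52110263,  0.09951062,  1.06182164])}
top {'mtx': array([[452.90364053,   0.        , 321.50304717],
       [  0.        , 452.90364053, 207.85416166],
       [  0.        ,   0.        ,   1.        ]]), 'R': array([[ 0.01012728, -0.99983472,  0.01509888],
       [-0.9874375 , -0.01238055, -0.1575243 ],
       [ 0.1576852 , -0.01331391, -0.98739967]]), 't': array([-0.01271706,  0.5160355 ,  1.37867595])}
```

View pics/top0.png

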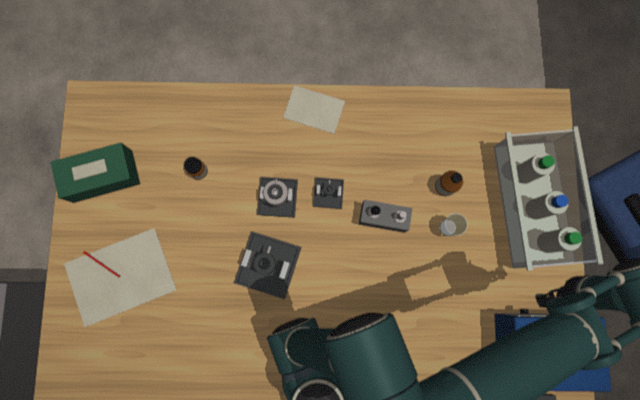

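View pics/side0.png

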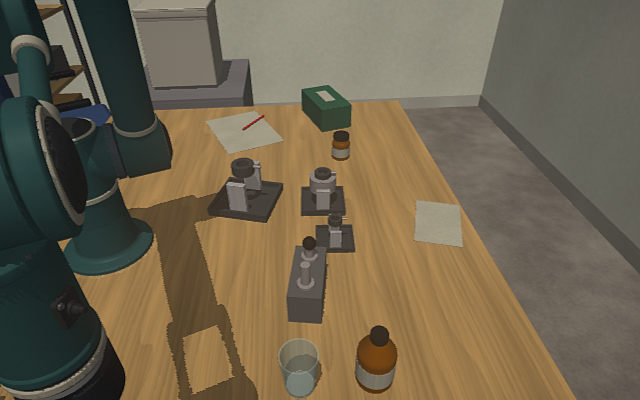

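The top view shows three stands. A has its die at px (277,192), B at (328,190) and C at (265,263). The rack is at (386,215), with the silver-topped rod at about (400,216) and the black-ball tamper at (375,211). I'll measure the tray sizes to pick the right stand.

```bash
cat > h.py <<'E'
from workcell import sensors, optics, order, bot
import cv2, numpy as np
from scipy.spatial.transform import Rotation as Ro
def back(c,uv,z):
    d=np.linalg.inv(c["mtx"])@np.array([*uv,1.]);d=c["R"].T@d;o=-c["R"].T@c["t"]
    return o+d*(z-o[2])/d[2]
def proj(c,X):
    p=c["mtx"]@(c["R"]@np.asarray(X,float)+c["t"]);return p[:2]/p[2]
def totool(dw):  # world shift (m) to tool axes (cm)
    return Ro.from_rotvec(sensors.read_state()["tcp_rot"]).inv().apply(dw)*100
E
python3 - <<'E'
from h import *
c=optics.camera_info("top")
i=cv2.imread("pics/top0.png")
o=cv2.resize(i[140:310,220:480],None,fx=3,fy=3,interpolation=cv2.INTER_CUBIC);cv2.imwrite("pics/crop.png",o)
for n,uv,z in(("A",(277,190),.1),("B",(328,188),.07),("C",(265,262),.12),("rod",(401,216),.134),("tam",(375,211),.118),("flask",(452,180),.12),("beaker",(456,225),.05)):print(n,back(c,uv,z).round(3))
E
```

```text
A [0.56  0.129 0.1  ]
B [ 0.574 -0.026  0.07 ]
C [0.343 0.156 0.12 ]
rod [ 0.48  -0.238  0.134]
tam [ 0.496 -0.165  0.118]
flask [ 0.593 -0.397  0.12 ]
beaker [ 0.466 -0.426  0.05 ]
```

View pics/crop.png

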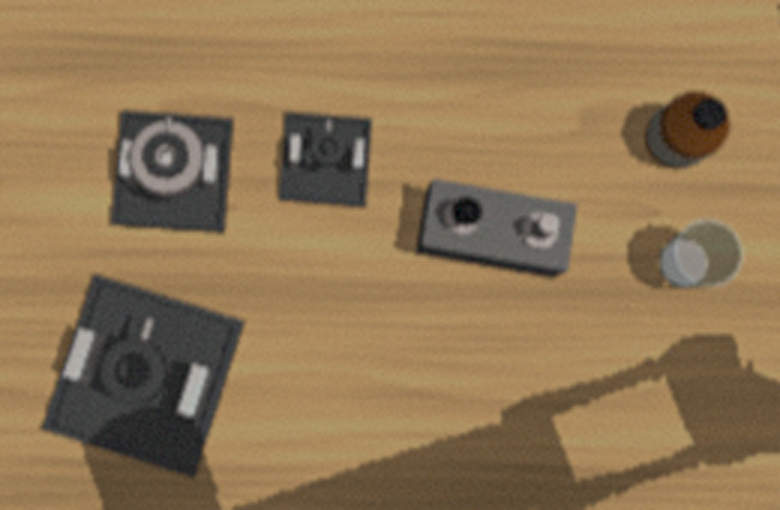

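Stand A's tray measures about 120 mm and its bore shows the slug, so it's the one meant, at about (0.56, 0.129). The rod is at about (0.48, -0.238). I'll move above the rod and line the fingers up with the rack's x axis.

Call:
{"fn": "play_rows", "kwargs": {"commands": [[2.85,-2.18,-0.42,0,0,0],[2.85,-2.18,-0.42,0,0,0],[2.85,-2.18,-0.42,0,0,0],[2.85,-2.18,-0.42,0,0,0],[2.85,-2.18,-0.42,0,0,0]]}}

```text
time: 0.52
tool_pos: [0.3605, -0.4574, 0.2517]
tcp_rot: [-3.072, -0.652, 0.001]
wrist_force: [1.1, -0.5, -0.4]
width: 1.001
grip_force: 0.0
```

Call:
{"fn": "play_rows", "kwargs": {"commands": [[2.85,-2.18,-0.42,0,0,0],[2.85,-2.18,-0.42,0,0,0],[2.85,-2.18,-0.42,0,0,0],[2.85,-2.18,-0.42,0,0,0],[2.85,-2.18,-0.42,0,0,0]]}}

```text
time: 0.93
tool_pos: [0.4464, -0.2998, 0.2731]
tcp_rot: [-3.073, -0.653, 0.001]
wrist_force: [0.8, 0.4, 0.7]
width: 0.999
grip_force: 0.0
```

Call:
{"fn": "play_rows", "kwargs": {"commands": [[2.85,-2.18,-0.42,0,0,0],[2.85,-2.18,-0.42,0,0,0],[0,0,0,0,0,-0.12],[0,0,0,0,0,-0.12],[0,0,0,0,0,-0.12]]}}

```text
time: 1.35
tool_pos: [0.4807, -0.2374, 0.2813]
tcp_rot: [-2.901, -1.204, 0.001]
wrist_force: [-0.0, -0.4, 0.3]
width: 1.002
grip_force: 0.0
```

Call:
{"fn": "play_rows", "kwargs": {"commands": [[0,0,0,0,0,-0.12],[0,0,0,0,0,-0.12],[0,0,0,0,0,-0.12],[0,0,0,0,0,-0.12],[0,0,0,0,0,-0.12]]}}

```text
time: 1.77
tool_pos: [0.4802, -0.2383, 0.2811]
tcp_rot: [-2.417, -2.005, 0.001]
wrist_force: [-0.5, -0.6, 0.3]
width: 1.001
grip_force: 0.0
```

Call:
{"fn": "play_rows", "kwargs": {"commands": [[0,0,0,0,0,0],[0,0,0,0,0,0],[0,0,0,0,0,0]]}}

```text
time: 2.02
tool_pos: [0.4804, -0.2385, 0.2814]
tcp_rot: [-2.427, -1.994, 0.0]
wrist_force: [-0.6, 0.3, 0.2]
width: 1.002
grip_force: 0.0
```

```bash
python3 - <<'E'
from h import *
s=sensors.read_state();print(s["tool_pos"],s["tcp_rot"],s["q"]);R=Ro.from_rotvec(s["tcp_rot"]).as_matrix();print(R)
c=optics.camera_info("wrist");cv2.imwrite("pics/w1.png",optics.read_camera("wrist")[:,:,::-1])
print(c, "cam in tool",R.T@(-c["R"].T@c["t"]-s["tool_pos"]), "rod pred",proj(c,(.48,-.238,.134)))
np.savez("w1.npz",**c)
E
```

```text
[ 0.48039349 -0.23851637  0.28141231] [-2.42676996e+00 -1.99435519e+00  2.70319417e-04] [-5.07294695e-01 -2.74532348e-02  1.83560815e+00  1.18296841e-05
  1.33393610e+00 -3.12304673e-01]
[[ 1.93759507e-01  9.81048963e-01 -4.30011746e-04]
 [ 9.81049044e-01 -1.93759413e-01  2.52162097e-04]
 [ 1.64064540e-04 -4.70721416e-04 -9.99999876e-01]]
{'mtx': array([[293.02572271,   0.        , 320.50820126],
       [  0.        , 293.02572271, 194.92124238],
       [  0.        ,   0.        ,   1.        ]]), 'R': array([[ 9.81156952e-01, -1.93211366e-01, -6.34542635e-04],
       [-1.84885230e-01, -9.39819195e-01,  2.87327918e-01],
       [-5.61113750e-02, -2.81796467e-01, -9.57832065e-01]]), 't': array([-0.5173242 , -0.18690181,  0.38650471])} cam in tool [ 7.32609769e-02  5.96564809e-05 -1.42156168e-01] rod pred [320.04690359 181.69108233]
```

View pics/w1.png

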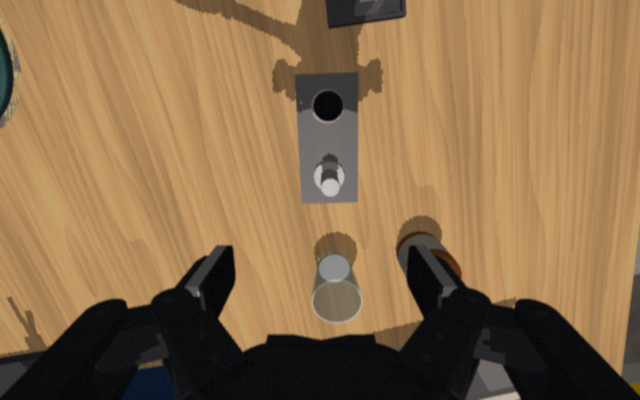

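The wrist view shows the rack upright in the frame, with the rod's handle top at about px (331,187), its collar at (329,176) and the tamper ball at (328,105). I'll refine the rod axis from these.

```bash
python3 - <<'E'
from h import *
c=dict(np.load("w1.npz"));i=cv2.imread("pics/w1.png");g=cv2.cvtColor(i,6)
print(g[165:200:2,310:348:2])
print("top",back(c,(331,187),.134),"collar",back(c,(329,175),.084),"tam",back(c,(328,105),.118))
for p in((.4825,-.236,.134),(.4825,-.236,.084)):print(proj(c,p))
E
```

```text
[[114 114 112  90 109 155  96  90  92  90  91  88  90  90 133  86 104 113
  114]
 [114 114 113 109 179 188 120  89  89  88  89  89  90  91 126 157 113 112
  113]
 [113 114 102 163 190 189 122  86  74  71  71  78  88 107 161 186 137 108
  112]
 [114 113 133 187 192 190 131  65  62  61  61  63  69 101 179 188 171  99
  112]
 [114 114 151 193 193 179  82  60  63  62  62  61  60  73 174 187 184 122
  111]
 [115 115 170 192 190 173  64  60  62  63  63  62  62  76 177 190 192 143
  112]
 [114 115 166 187 189 170  60  61  66  75  76  78  61  64 169 192 192 143
  113]
 [114 116 154 189 189 160  63  78 133 165 165 166 127  83 135 193 189 134
  113]
 [114 116 144 188 192 152  85 162 190 195 194 193 188 164 122 190 182 124
  114]
 [115 115 121 180 195 156 141 195 195 193 194 191 192 189 156 179 155 115
  113]
 [116 115 115 144 186 176 181 195 196 196 196 194 194 192 183 162 123 113
  113]
 [116 116 116 118 145 178 186 195 192 193 194 194 195 194 184 127 115 115
  114]
 [115 116 118 117 118 137 189 197 196 194 193 192 191 190 181 121 115 114
  115]
 [117 116 118 117 117 121 166 196 197 197 194 194 193 190 153 114 115 114
  115]
 [118 118 118 117 116 117 127 183 194 196 196 196 193 178 122 115 116 116
  116]
 [117 117 118 118 116 117 119 133 162 187 186 184 161 127 117 116 115 114
  113]
 [117 117 117 117 118 117 118 117 120 127 124 126 120 117 116 115 116 115
  116]
 [116 116 117 116 117 119 117 118 116 117 117 118 116 117 115 116 115 116
  115]]
top [ 0.48991499 -0.24565482  0.134     ] collar [ 0.48945893 -0.2443444   0.084     ] tam [ 0.50221895 -0.16620405  0.118     ]
[322.0806189  179.35382064]
[321.88955343 169.32659936]
```

Call:
{"fn": "play_rows", "kwargs": {"commands": [[-0.52,1.02,0,0,0,0],[0,0,0,0,0,-0.038],[0,0,0,0,0,0],[0,0,0,0,0,0],[0,0,0,0,0,0]]}}

```text
time: 2.48
tool_pos: [0.4898, -0.2458, 0.2816]
tcp_rot: [-2.387, -2.042, 0.0]
wrist_force: [-0.1, -0.0, -0.0]
width: 0.999
grip_force: 0.0
```

```bash
cat >> h.py <<'E'
def snap(name):
    s=sensors.read_state();c=optics.camera_info("wrist");i=optics.read_camera("wrist")[:,:,::-1]
    cv2.imwrite(f"pics/{name}.png",i);np.savez(f"{name}.npz",tool_pos=s["tool_pos"],rot=s["tcp_rot"],**c)
    print(s["tool_pos"],s["tcp_rot"],s["q"][5]);return s,c,np.ascontiguousarray(i)
E
python3 -c "
from h import *
snap('rodA')"
```

```text
[ 0.48976732 -0.24582323  0.28157712] [-2.38693698e+00 -2.04237248e+00  1.53861952e-04] -0.3553242054053874
```

Call:
{"fn": "play_rows", "kwargs": {"commands": [[0,0,0,0,0,0.12],[0,0,0,0,0,0.12],[0,0,0,0,0,0.12],[0,0,0,0,0,0.12],[0,0,0,0,0,0.12]]}}

```text
time: 2.95
tool_pos: [0.4896, -0.2456, 0.2817]
tcp_rot: [2.887, 1.238, 0.0]
wrist_force: [0.1, -0.3, 0.4]
width: 0.999
grip_force: 0.0
```

Call:
{"fn": "play_rows", "kwargs": {"commands": [[0,0,0,0,0,0.12],[0,0,0,0,0,0.12],[0,0,0,0,0,0.12],[0,0,0,0,0,0.12],[0,0,0,0,0,0.12]]}}

```text
time: 3.37
tool_pos: [0.4896, -0.2456, 0.2817]
tcp_rot: [3.124, 0.33, 0.0]
wrist_force: [-0.2, -0.4, -0.1]
width: 1.002
grip_force: 0.0
```

Call:
{"fn": "play_rows", "kwargs": {"commands": [[0,0,0,0,0,0.12],[0,0,0,0,0,0.12],[0,0,0,0,0,0.12],[0,0,0,0,0,0],[0,0,0,0,0,0]]}}

```text
time: 3.78
tool_pos: [0.4896, -0.2456, 0.2817]
tcp_rot: [3.134, -0.22, 0.0]
wrist_force: [-0.2, -1.1, -0.6]
width: 0.998
grip_force: 0.0
```

```bash
python3 - <<'E'
from h import *
snap('rodB')
for n in("rodA","rodB"):
    c=dict(np.load(n+".npz"));i=cv2.imread(f"pics/{n}.png");g=cv2.cvtColor(i,6)
    u,v=proj(c,(.489,-.245,.134)).astype(int);print(n,u,v)
    cv2.imwrite(f"pics/{n}c.png",cv2.resize(i[v-45:v+25,u-40:u+40],None,fx=5,fy=5,interpolation=cv2.INTER_CUBIC))
a=cv2.imread("pics/rodAc.png");b=cv2.imread("pics/rodBc.png");cv2.imwrite("pics/rodAB.png",np.hstack([a,b]))
E
```

```text
[ 0.48956119 -0.24564093  0.28171104] [ 3.13383809e+00 -2.20201547e-01  1.19136010e-04] 1.2005625165489007
rodA 319 181
rodB 319 182
```

View pics/rodAB.png

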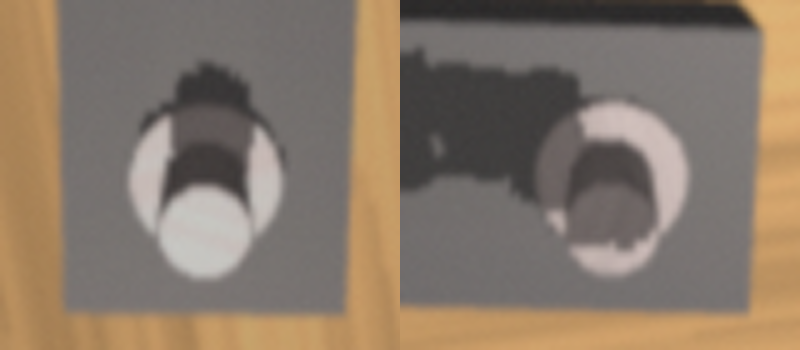

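The crops show the handle top at crop px (204,230) in view A and (212,230) in view B. I'll solve for the rod position and the camera bias from the two yaws.

```bash
cat >> h.py <<'E'
def solve(obs):  # obs: (npz, uv, z): true xy p and camera bias b in tool frame: meas = p + R b
    A=[];y=[]
    for n,uv,z in obs:
        d=np.load(n+".npz");m=back(d,uv,z)[:2];R=Ro.from_rotvec(d["rot"]).as_matrix()[:2,:2]
        print(n,m,d["tool_pos"][:2]);A.append(np.hstack([np.eye(2),R]));y.append(m)
    return np.linalg.lstsq(np.vstack(A),np.hstack(y),rcond=None)[0]
E
python3 - <<'E'
from h import *
print(solve([("rodA",(319.4,181.6),.134),("rodB",(321.0,182.6),.134)]))
E
```

```text
rodA [ 0.48877296 -0.24521437] [ 0.48976732 -0.24582323]
rodB [ 0.48888018 -0.24605588] [ 0.48956119 -0.24564093]
[ 4.88399467e-01 -2.45689543e-01  5.27217241e-04  2.95514068e-04]
```

Call:
{"fn": "play_rows", "kwargs": {"commands": [[-1.6,-3.6,0,0,0,0],[-1.6,-3.6,0,0,0,0],[-1.6,-3.6,0,0,0,0],[-1.6,-3.6,0,0,0,0],[-1.6,-3.6,0,0,0,0]]}}

```text
time: 4.25
tool_pos: [0.4353, -0.0547, 0.2817]
tcp_rot: [-3.134, 0.222, -0.001]
wrist_force: [0.4, 0.7, -0.2]
width: 1.002
grip_force: 0.0
```

Call:
{"fn": "play_rows", "kwargs": {"commands": [[1.63,-3.33,0.6,0,0,0],[1.63,-3.33,0.6,0,0,0],[1.63,-3.33,0.6,0,0,0],[1.63,-3.33,0.6,0,0,0],[1.63,-3.33,0.6,0,0,0]]}}

```text
time: 4.67
tool_pos: [0.5412, 0.0989, 0.2517]
tcp_rot: [-3.134, 0.22, -0.001]
wrist_force: [0.1, -0.1, 0.5]
width: 1.002
grip_force: 0.0
```

Call:
{"fn": "play_rows", "kwargs": {"commands": [[1.63,-3.33,0.6,0,0,0],[0,0,0,0,0,0],[0,0,0,0,0,0],[0,0,0,0,0,0]]}}

```text
time: 5.0
tool_pos: [0.561, 0.1276, 0.2453]
tcp_rot: [3.133, -0.221, -0.002]
wrist_force: [0.8, 0.6, 0.8]
width: 0.998
grip_force: 0.0
```

```bash
python3 -c "
from h import *
snap('dieB')"
```

```text
[0.56102765 0.12763029 0.24533051] [ 3.13302269e+00 -2.21309938e-01 -1.68225974e-03] 1.8926664572486378
```

Call:
{"fn": "play_rows", "kwargs": {"commands": [[0,0,0,0,0,-0.12],[0,0,0,0,0,-0.12],[0,0,0,0,0,-0.12],[0,0,0,0,0,-0.12],[0,0,0,0,0,-0.12]]}}

```text
time: 5.47
tool_pos: [0.561, 0.1262, 0.2466]
tcp_rot: [3.058, 0.718, 0.002]
wrist_force: [-0.2, -0.4, 0.6]
width: 1.003
grip_force: 0.0
```

Call:
{"fn": "play_rows", "kwargs": {"commands": [[0,0,0,0,0,-0.12],[0,0,0,0,0,-0.12],[0,0,0,0,0,-0.12],[0,0,0,0,0,-0.12],[0,0,0,0,0,-0.12]]}}

```text
time: 5.88
tool_pos: [0.561, 0.1262, 0.2466]
tcp_rot: [2.709, 1.59, 0.002]
wrist_force: [0.1, 0.7, -0.2]
width: 0.998
grip_force: 0.0
```

Call:
{"fn": "play_rows", "kwargs": {"commands": [[0,0,0,0,0,-0.12],[0,0,0,0,0,-0.12],[0,0,0,0,0,-0.12],[0,0,0,0,0,0],[0,0,0,0,0,0]]}}

```text
time: 6.3
tool_pos: [0.5611, 0.1266, 0.2464]
tcp_rot: [2.39, 2.038, 0.001]
wrist_force: [-0.2, 0.2, 0.1]
width: 1.004
grip_force: 0.0
```

```bash
python3 - <<'E'
from h import *
snap('dieA');o=[]
for n in("dieA","dieB"):
    c=dict(np.load(n+".npz"));i=cv2.imread(f"pics/{n}.png")
    u,v=proj(c,(.56,.129,.094)).astype(int);print(n,u,v)
    o.append(cv2.resize(i[v-55:v+55,u-40:u+40],None,fx=5,fy=5,interpolation=cv2.INTER_CUBIC))
cv2.imwrite("pics/dieAB.png",np.hstack(o))
E
```

```text
[0.56114543 0.12655381 0.24642902] [2.38989212e+00 2.03815885e+00 1.26302471e-03] 0.33717352986798216
dieA 318 178
dieB 319 182
```

View pics/dieAB.png

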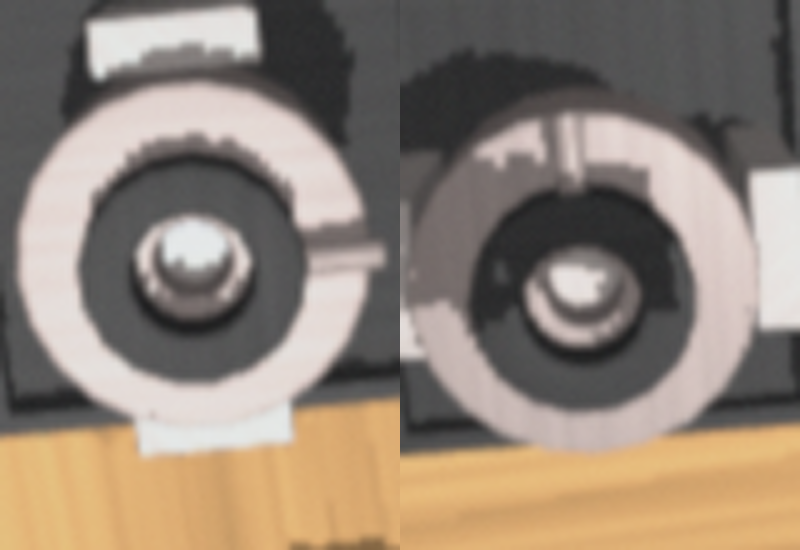

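The die's outer top edge is clear in both views: centre near crop px (193,253) in A and (184,280) in B. The slug is visible in the bore and the ring is dark. I'll refine with a projected-circle edge fit.

```bash
python3 - <<'E'
from h import *
from scipy.ndimage import map_coordinates,gaussian_filter
from scipy.optimize import differential_evolution
t=np.linspace(0,2*np.pi,180,endpoint=False)
obs=[]
for n,c0 in(("dieA",(193/5+318-40-.4,253/5+178-55-.4)),("dieB",(184/5+319-40-.4,280/5+182-55-.4))):
    d=dict(np.load(n+".npz"));g=gaussian_filter(cv2.cvtColor(cv2.imread(f"pics/{n}.png"),6).astype(float),.6)
    p0=back(d,c0,.094)[:2];print("eye",p0)
    def prof(p,r,z=.094):
        return map_coordinates(g,np.array([proj(d,(p[0]+r*np.cos(a),p[1]+r*np.sin(a),z))[::-1] for a in t]).T,order=1)
    f=lambda q:-np.median(prof(q,q[2]-.0012)-prof(q,q[2]+.0012))
    b=[(p0[0]-.005,p0[0]+.005),(p0[1]-.005,p0[1]+.005),(.0365,.0375)]
    r=differential_evolution(f,b,seed=0,maxiter=30,popsize=10);print("fit",r.x,-r.fun)
    f2=lambda q:-np.mean(np.clip(prof(q,.037-.0012)-prof(q,.037+.0012),-40,40))
    r=differential_evolution(f2,b[:2],seed=0,maxiter=30,popsize=10);print("fit2",r.x,-r.fun)
    obs.append((n,proj(d,(*r.x,.094)),.094))
print(solve(obs))
E
```

```text
eye [0.55829221 0.13525763]
fit [0.55827004 0.13321297 0.03650296] 91.72672964026975
fit2 [0.55866914 0.13370558] 32.1508009551465
eye [0.56007129 0.13293276]
fit [0.55888997 0.13395095 0.03651276] 50.35823242913398
fit2 [0.55916871 0.13499505] 18.16917690362165
dieA [0.55866914 0.13370558] [0.56114543 0.12655381]
dieB [0.55916871 0.13499505] [0.56102765 0.12763029]
[ 5.59575039e-01  1.34096119e-01 -5.28657493e-04 -8.32885912e-04]
```

Call:
{"fn": "play_rows", "kwargs": {"commands": [[-3.79,-0.134,0,0,0,0],[-3.79,-0.134,0,0,0,0],[-3.79,-0.134,0,0,0,0],[-3.79,-0.134,0,0,0,0],[-3.79,-0.134,0,0,0,0]]}}

```text
time: 6.77
tool_pos: [0.5249, -0.0602, 0.2461]
tcp_rot: [2.388, 2.041, 0.001]
wrist_force: [0.4, -0.3, -0.7]
width: 1.002
grip_force: 0.0
```

Call:
{"fn": "play_rows", "kwargs": {"commands": [[-3.79,-0.134,0,0,0,0],[-3.79,-0.134,0,0,0,0],[-3.79,-0.134,0,0,0,0],[-3.79,-0.134,0,0,0,0],[-3.79,-0.134,0,0,0,0]]}}

```text
time: 7.18
tool_pos: [0.489, -0.2467, 0.2461]
tcp_rot: [2.388, 2.04, 0.001]
wrist_force: [0.2, -0.4, 0.3]
width: 1.0
grip_force: 0.0
```

Call:
{"fn": "play_rows", "kwargs": {"commands": [[0,0,0,0,0,0],[0,0,0,0,0,0],[0,0,0,0,0,0]]}}

```text
time: 7.43
tool_pos: [0.4897, -0.2448, 0.2457]
tcp_rot: [-2.388, -2.04, -0.001]
wrist_force: [0.2, 0.6, 0.9]
width: 1.003
grip_force: 0.0
```

```bash
python3 -c "
from h import *
s=sensors.read_state();print(s['tool_pos'],s['tcp_rot'],totool(np.array([.4884,-.2457,.095])-s['tool_pos']))"
```

```text
[ 0.48967608 -0.24475167  0.24568013] [-2.38820086e+00 -2.04031877e+00 -7.45529807e-04] [-0.1240181  -0.11004635 15.06794001]
```

Call:
{"fn": "play_rows", "kwargs": {"commands": [[-0.12,-0.11,3.0,0,0,0],[0,0,3.5,0,0,0],[0,0,3.5,0,0,0],[0,0,2.5,0,0,0],[0,0,1.5,0,0,0]]}}

```text
time: 7.85
tool_pos: [0.4869, -0.2426, 0.102]
tcp_rot: [-2.38, -2.042, 0.002]
wrist_force: [0.5, -0.2, 0.7]
width: 1.001
grip_force: 0.0
```

Call:
{"fn": "play_rows", "kwargs": {"commands": [[0,0,1.07,0,0,0],[0,0,0,0,0,0],[0,0,0,0,0,0]]}}

```text
time: 8.1
tool_pos: [0.4891, -0.2448, 0.0952]
tcp_rot: [-2.384, -2.045, -0.0]
wrist_force: [0.1, 0.5, 0.1]
width: 0.995
grip_force: 0.0
```

Call:
{"fn": "play_rows", "kwargs": {"commands": [[0,0,0,0,0,0],[0,0,0,0,0,0],[0,0,0,0,0,0],[0,0,0,0,0,0],[0,0,0,0,0,0]], "grip": 1, "force": 70}}

```text
time: 8.52
tool_pos: [0.4892, -0.2461, 0.0958]
tcp_rot: [2.385, 2.043, 0.001]
wrist_force: [-0.3, -0.0, -0.1]
width: 0.303
grip_force: 0.0
```

Call:
{"fn": "play_rows", "kwargs": {"commands": [[0,0,0,0,0,0],[0,0,0,0,0,0],[0,0,0,0,0,0],[0,0,0,0,0,0],[0,0,0,0,0,0]]}}

```text
time: 8.93
tool_pos: [0.4891, -0.2461, 0.0958]
tcp_rot: [2.385, 2.043, 0.0]
wrist_force: [-0.9, 0.5, 5.0]
width: 0.214
grip_force: 68.2
```

```bash
python3 -c "
from h import *
s=sensors.read_state();print(s)"
```

```text
{'time': 8.9333, 'q': array([-5.11540935e-01,  1.48840558e-01,  2.00876979e+00, -1.76719729e-04,
        9.83016548e-01, -3.57433605e-01]), 'joint_vel': array([-0.00035122, -0.00043032, -0.00028588, -0.00018647,  0.00092843,
        0.000909  ]), 'joint_torque': array([ 2.07604640e-01, -3.74810386e+01, -3.02108753e+01,  1.06560057e-01,
       -4.28972868e-01, -5.49692151e-03]), 'tool_pos': array([ 0.48911338, -0.2460835 ,  0.09576245]), 'tcp_rot': array([2.38502377e+00, 2.04334307e+00, 3.04385598e-04]), 'wrist_force': array([-0.89019086,  0.50654555,  5.03225491]), 'torque': array([ 0.06893863,  0.20301577, -0.04217924]), 'grip_force': 68.15775632858276, 'width': 0.2142666393698055}
```

Call:
{"fn": "play_rows", "kwargs": {"commands": [[0,0,-2,0,0,0],[0,0,-3.4,0,0,0],[0,0,-3.4,0,0,0],[0,0,-3.4,0,0,0],[0,0,-3.4,0,0,0]]}}

```text
time: 9.35
tool_pos: [0.488, -0.2454, 0.2514]
tcp_rot: [-2.384, -2.043, 0.001]
wrist_force: [1.1, -0.3, -2.1]
width: 0.214
grip_force: 69.1
```

Call:
{"fn": "play_rows", "kwargs": {"commands": [[0,0,0,0,0,0],[2.5,0,0,0,0,0],[3,0,0,0,0,0],[3.5,0.1,0,0,0,0],[3.5,0.1,0,0,0,0]]}}

```text
time: 9.77
tool_pos: [0.5093, -0.1215, 0.2497]
tcp_rot: [-2.387, -2.041, 0.001]
wrist_force: [0.7, -0.8, -1.6]
width: 0.213
grip_force: 69.3
```

Call:
{"fn": "play_rows", "kwargs": {"commands": [[3.5,0.1,0,0,0,0],[3.5,0.1,0,0,0,0],[3.5,0.1,0,0,0,0],[3.5,0.1,0,0,0,0],[3.5,0.1,0,0,0,0]]}}

```text
time: 10.18
tool_pos: [0.5411, 0.0513, 0.2496]
tcp_rot: [-2.385, -2.043, 0.002]
wrist_force: [0.0, -0.0, -1.9]
width: 0.217
grip_force: 69.3
```

Call:
{"fn": "play_rows", "kwargs": {"commands": [[3.5,0.1,0,0,0,0],[3,0.14,0,0,0,0],[2.15,0,0,0,0,0],[0,0,0,0,0,0],[0,0,0,0,0,0]]}}

```text
time: 10.6
tool_pos: [0.5567, 0.1357, 0.2494]
tcp_rot: [-2.382, -2.046, 0.003]
wrist_force: [0.3, -0.6, -1.9]
width: 0.217
grip_force: 69.3
```

Call:
{"fn": "play_rows", "kwargs": {"commands": [[0,0,0,0,0,0],[0,0,0,0,0,0]]}}

```text
time: 10.77
tool_pos: [0.5569, 0.1337, 0.2503]
tcp_rot: [-2.387, -2.043, 0.002]
wrist_force: [0.1, -0.4, -1.1]
width: 0.213
grip_force: 69.3
```

```bash
python3 - <<'E'
from h import *
s,c,i=snap("hold")
print(s["wrist_force"],s["width"],s["grip_force"],totool(np.array([.5590,.1340,.25])-s["tool_pos"]))
ns=s["tool_pos"]-[0,0,.0838]
o=[]
for n in("side","top"):
    k=optics.camera_info(n);m=optics.read_camera(n)[:,:,::-1];cv2.imwrite(f"pics/{n}1.png",m)
    u,v=proj(k,(.559,.134,.13)).astype(int);p=proj(k,ns);print(n,(u,v),"nose",p, "mouth",proj(k,(.559,.134,.094)))
    o.append(cv2.resize(np.ascontiguousarray(m[v-40:v+40,u-40:u+40]),None,fx=5,fy=5,interpolation=cv2.INTER_CUBIC))
cv2.imwrite("pics/hold2.png",np.hstack(o))
E
```

```text
[0.55694125 0.13368432 0.25029847] [-2.38657221e+00 -2.04269974e+00  1.94470761e-03] 0.34744793073143626
[ 0.10838166 -0.38100589 -1.10396824] 0.21341909516161114 69.29117560386658 [0.06305198 0.19853292 0.02968289]
side (np.int64(322), np.int64(163)) nose [321.6118161  151.52493857] mouth [322.28865639 174.6287315 ]
top (np.int64(274), np.int64(188)) nose [273.35891868 186.33191816] mouth [275.423124   190.55672497]
```

View pics/hold2.png

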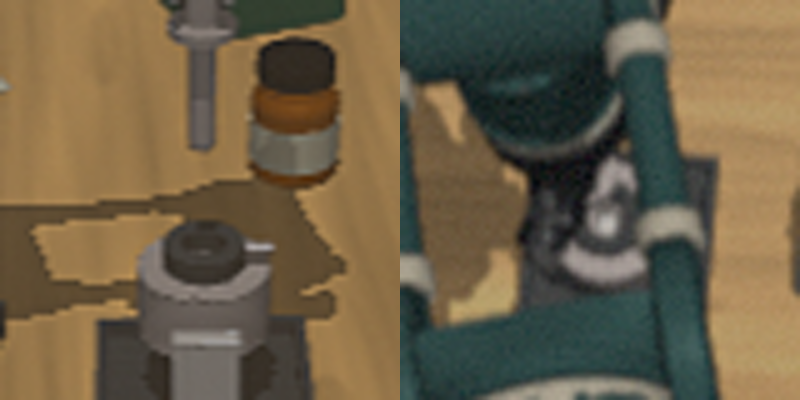

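The side view shows the rod held upright, nose at crop (201,150), with the ring centre at x≈204. That is about 2 mm short in x, which matches the tool reading. I'll correct this and descend.

Call:
{"fn": "play_rows", "kwargs": {"commands": [[0.06,0.2,1.2,0,0,0],[0,0,1.8,0,0,0],[0,0,1.8,0,0,0],[0,0,1.2,0,0,0],[0,0,0.5,0,0,0]]}}

```text
time: 11.33
tool_pos: [0.5576, 0.1343, 0.1827]
tcp_rot: [-2.385, -2.042, 0.006]
wrist_force: [-0.7, 0.1, -1.9]
width: 0.213
grip_force: 69.3
```

Call:
{"fn": "play_rows", "kwargs": {"commands": [[0,0,0,0,0,0],[0,0,0,0,0,0],[0,0,0,0,0,0]]}}

```text
time: 11.58
tool_pos: [0.5602, 0.1351, 0.1871]
tcp_rot: [2.385, 2.043, 0.003]
wrist_force: [0.4, -0.3, -0.7]
width: 0.213
grip_force: 69.3
```

```bash
python3 -c "
from h import *
s=sensors.read_state();print(s['wrist_force'],s['torque'],s['tool_pos'],totool(np.array([.5590,.1340,.178])-s['tool_pos']),Ro.from_rotvec(s['tcp_rot']).as_matrix()[:,2])"
```

```text
[ 0.42565091 -0.26552279 -0.70371072] [-0.02249176 -0.04189565  0.0209954 ] [0.56024441 0.13512229 0.18707856] [-0.13061407 -0.10737663  0.90757595] [ 1.88759961e-03  3.89229341e-04 -9.99998143e-01]
```

Call:
{"fn": "play_rows", "kwargs": {"commands": [[-0.13,-0.11,0,0,0,0],[0,0,0.1,0,0,0],[0,0,0.1,0,0,0],[0,0,0.1,0,0,0],[0,0,0.1,0,0,0]]}}

```text
time: 12.0
tool_pos: [0.5582, 0.1339, 0.1821]
tcp_rot: [2.386, 2.044, 0.001]
wrist_force: [0.3, 0.4, -1.6]
width: 0.211
grip_force: 69.3
```

Call:
{"fn": "play_rows", "kwargs": {"commands": [[0,0,0,0,0,0],[0,0,0,0,0,0],[0,0,0,0,0,0]]}}

```text
time: 12.25
tool_pos: [0.5581, 0.1339, 0.1819]
tcp_rot: [-2.386, -2.044, 0.0]
wrist_force: [0.3, -0.3, -1.3]
width: 0.215
grip_force: 69.3
```

```bash
cat > p.py <<'E'
from h import *
s=sensors.read_state();d=Ro.from_rotvec(s['tcp_rot'])
print("F",s['wrist_force'].round(2),"Ftool",d.inv().apply(s['wrist_force']).round(2),"T",s['torque'].round(3),"pos",s['tool_pos'].round(5),"to",totool(np.array([.5590,.1340,.178])-s['tool_pos']).round(3),"ax",d.as_matrix()[:2,2].round(4),"w",round(s["width"],4))
E
python3 p.py
```

```text
F [ 0.31 -0.33 -1.27] Ftool [-0.28  0.36  1.27] T [-0.003 -0.011  0.005] pos [0.55809 0.13392 0.18191] to [0.022 0.089 0.391] ax [-0.0001 -0.    ] w 0.2151
```

Call:
{"fn": "play_rows", "kwargs": {"commands": [[0.02,0.09,0,0,0,0],[0,0,0.1,0,0,0],[0,0,0.1,0,0,0],[0,0,0.1,0,0,0],[0,0,0,0,0,0]]}}

```text
time: 12.67
tool_pos: [0.5588, 0.1339, 0.1786]
tcp_rot: [-2.386, -2.044, 0.001]
wrist_force: [0.3, 0.5, -1.3]
width: 0.215
grip_force: 69.3
```

Call:
{"fn": "play_rows", "kwargs": {"commands": [[0,0,0.05,0,0,0],[0,0,0.05,0,0,0],[0,0,0,0,0,0],[0,0,0,0,0,0]]}}

```text
time: 13.0
tool_pos: [0.559, 0.134, 0.178]
tcp_rot: [-2.386, -2.044, 0.0]
wrist_force: [-0.4, 0.2, -1.2]
width: 0.218
grip_force: 69.3
```

```bash
python3 p.py
```

```text
F [-0.39  0.18 -1.25] Ftool [ 0.12 -0.42  1.25] T [-0.01  -0.067  0.01 ] pos [0.559   0.13398 0.17797] to [ 0.002 -0.001 -0.003] ax [-0.  0.] w 0.2176
```

Nose is nominally at the mouth with no contact. I'll go on in 0.5 mm steps.

Call:
{"fn": "play_rows", "kwargs": {"commands": [[0,0,0.05,0,0,0],[0,0,0.05,0,0,0],[0,0,0.05,0,0,0],[0,0,0,0,0,0]]}}

```text
time: 13.33
tool_pos: [0.5589, 0.134, 0.1763]
tcp_rot: [-2.386, -2.044, 0.0]
wrist_force: [0.4, -0.2, -2.2]
width: 0.22
grip_force: 69.3
```

```bash
python3 p.py
```

```text
F [ 0.38 -0.22 -2.2 ] Ftool [-0.16  0.41  2.2 ] T [ 0.062  0.023 -0.001] pos [0.55893 0.13396 0.17634] to [ 0.005  0.006 -0.166] ax [-0.0002 -0.    ] w 0.2203
```

Call:
{"fn": "play_rows", "kwargs": {"commands": [[0,0,0.05,0,0,0],[0,0,0.05,0,0,0],[0,0,0.05,0,0,0],[0,0,0,0,0,0]]}}

```text
time: 13.67
tool_pos: [0.5588, 0.1339, 0.1748]
tcp_rot: [-2.386, -2.044, 0.001]
wrist_force: [0.1, -0.9, -0.5]
width: 0.212
grip_force: 69.2
```

```bash
python3 p.py
```

```text
F [ 0.14 -0.86 -0.52] Ftool [-0.83  0.27  0.52] T [-0.057  0.033 -0.033] pos [0.55884 0.13387 0.17479] to [ 0.015  0.014 -0.321] ax [-0.0005 -0.0002] w 0.2124
```

Call:
{"fn": "play_rows", "kwargs": {"commands": [[0,0,0.05,0,0,0],[0,0,0.05,0,0,0],[0,0,0.05,0,0,0],[0,0,0.05,0,0,0],[0,0,0,0,0,0]]}}

```text
time: 14.08
tool_pos: [0.5588, 0.1339, 0.1728]
tcp_rot: [-2.386, -2.044, 0.001]
wrist_force: [-1.6, 0.4, -1.3]
width: 0.213
grip_force: 69.2
```

```bash
python3 p.py
```

```text
F [-1.59  0.4  -1.27] Ftool [ 0.15 -1.63  1.27] T [-0.122  0.172  0.021] pos [0.55884 0.1339  0.17277] to [ 0.012  0.014 -0.523] ax [-0.0004 -0.0001] w 0.213
```

Entering the bore, with a slight sideways force toward -x. I'll shift that way while going deeper.

Call:
{"fn": "play_rows", "kwargs": {"commands": [[0,-0.02,0.05,0,0,0],[0,-0.01,0.05,0,0,0],[0,0,0.1,0,0,0],[0,0,0.1,0,0,0],[0,0,0,0,0,0]]}}

```text
time: 14.5
tool_pos: [0.5587, 0.134, 0.1697]
tcp_rot: [-2.386, -2.044, 0.0]
wrist_force: [0.2, -0.6, -1.7]
width: 0.212
grip_force: 69.2
```

```bash
python3 p.py
```

```text
F [ 0.17 -0.55 -1.65] Ftool [-0.52  0.26  1.65] T [-0.136  0.056 -0.044] pos [0.55866 0.13402 0.16968] to [ 0.004  0.034 -0.832] ax [-0.0002 -0.    ] w 0.2124
```

Call:
{"fn": "play_rows", "kwargs": {"commands": [[0,0,0.1,0,0,0],[0,0,0.1,0,0,0],[0,0,0.1,0,0,0],[0,0,0.1,0,0,0],[0,0,0,0,0,0]]}}

```text
time: 14.92
tool_pos: [0.5587, 0.134, 0.1657]
tcp_rot: [-2.386, -2.044, 0.0]
wrist_force: [0.3, 0.1, -1.8]
width: 0.212
grip_force: 69.2
```

Call:
{"fn": "play_rows", "kwargs": {"commands": [[0,0,0.1,0,0,0],[0,0,0.1,0,0,0],[0,0,0,0,0,0]]}}

```text
time: 15.17
tool_pos: [0.5587, 0.134, 0.1638]
tcp_rot: [-2.386, -2.044, 0.0]
wrist_force: [-0.7, -0.5, -1.5]
width: 0.214
grip_force: 69.2
```

```bash
python3 p.py
```

```text
F [-0.74 -0.52 -1.53] Ftool [-0.62 -0.65  1.53] T [-0.14   0.12  -0.018] pos [0.55867 0.13401 0.16375] to [ 0.004  0.033 -1.425] ax [-0.0001 -0.    ] w 0.2143
```

Call:
{"fn": "play_rows", "kwargs": {"commands": [[0,0,0.1,0,0,0],[0,0,0.1,0,0,0],[0,0,0.1,0,0,0],[0,0,0.1,0,0,0],[0,0,0,0,0,0]]}}

```text
time: 15.58
tool_pos: [0.5591, 0.134, 0.1617]
tcp_rot: [2.385, 2.044, 0.001]
wrist_force: [-3.2, -1.0, 6.7]
width: 0.217
grip_force: 70.3
```

Call:
{"fn": "play_rows", "kwargs": {"commands": [[0,0,0.1,0,0,0],[0,0,0.1,0,0,0],[0,0,0,0,0,0]]}}

```text
time: 15.83
tool_pos: [0.5592, 0.134, 0.1599]
tcp_rot: [2.385, 2.044, 0.001]
wrist_force: [-4.3, -1.8, 7.2]
width: 0.216
grip_force: 70.3
```

```bash
python3 p.py
```

```text
F [-4.3  -1.78  7.23] Ftool [-2.42 -3.96 -7.24] T [-0.409  0.839  0.039] pos [0.55918 0.13398 0.1599 ] to [-0.    -0.016 -1.81 ] ax [ 0.0012 -0.    ] w 0.2158
```

Slug contact felt at about 16 mm depth, with drag around 9 N and stiffness about 4 N/mm. The collar can't land before TCP z ≈ 0.130. I'll keep pushing, with a small lateral relief.

Call:
{"fn": "play_rows", "kwargs": {"commands": [[-0.02,-0.05,0.1,0,0,0],[0,0,0.1,0,0,0],[0,0,0.1,0,0,0],[0,0,0.1,0,0,0],[0,0,0.1,0,0,0]]}}

```text
time: 16.25
tool_pos: [0.5591, 0.1339, 0.1552]
tcp_rot: [2.385, 2.043, 0.003]
wrist_force: [-2.9, -1.8, 8.4]
width: 0.217
grip_force: 70.3
```

```bash
python3 p.py
```

```text
F [-2.86 -1.84  8.36] Ftool [-2.26 -2.53 -8.37] T [-0.415  0.759 -0.   ] pos [0.55909 0.13392 0.15516] to [ 0.008 -0.006 -2.284] ax [0.0022 0.0001] w 0.2173
```

Call:
{"fn": "play_rows", "kwargs": {"commands": [[0,0,0.1,0,0,0],[0,0,0.1,0,0,0],[0,0,0.1,0,0,0],[0,0,0.1,0,0,0],[0,0,0.1,0,0,0]]}}

```text
time: 16.67
tool_pos: [0.5588, 0.1341, 0.1498]
tcp_rot: [2.385, 2.044, 0.002]
wrist_force: [-3.0, -0.3, 7.1]
width: 0.215
grip_force: 70.3
```

```bash
python3 p.py
```

```text
F [-2.95 -0.35  7.14] Ftool [-0.79 -2.86 -7.14] T [-0.148  0.862  0.007] pos [0.55877 0.13412 0.14981] to [-0.006  0.028 -2.819] ax [0.0014 0.0005] w 0.2145
```

Call:
{"fn": "play_rows", "kwargs": {"commands": [[0,-0.03,0.1,0,0,0],[0,0,0.1,0,0,0],[0,0,0.1,0,0,0],[0,0,0.1,0,0,0],[0,0,0.1,0,0,0]]}}

```text
time: 17.08
tool_pos: [0.5585, 0.1342, 0.1448]
tcp_rot: [2.385, 2.044, 0.002]
wrist_force: [-2.7, 0.2, 7.7]
width: 0.216
grip_force: 70.3
```

Call:
{"fn": "play_rows", "kwargs": {"commands": [[0,0,0.1,0,0,0],[0,0,0.1,0,0,0],[0,0,0.1,0,0,0],[0,0,0.1,0,0,0],[0,0,0,0,0,0]]}}

```text
time: 17.5
tool_pos: [0.5584, 0.1342, 0.1405]
tcp_rot: [2.385, 2.044, 0.002]
wrist_force: [-2.5, -0.4, 5.6]
width: 0.216
grip_force: 70.3
```

```bash
python3 p.py
```

```text
F [-2.54 -0.38  5.6 ] Ftool [-0.76 -2.45 -5.6 ] T [-0.079  0.603  0.047] pos [0.55843 0.13416 0.14055] to [-0.005  0.064 -3.745] ax [0.0013 0.0005] w 0.2165
```

Call:
{"fn": "play_rows", "kwargs": {"commands": [[0,-0.03,0.1,0,0,0],[0,0,0.1,0,0,0],[0,0,0.1,0,0,0],[0,0,0.1,0,0,0],[0,0,0.1,0,0,0]]}}

```text
time: 17.92
tool_pos: [0.5584, 0.1342, 0.136]
tcp_rot: [2.385, 2.043, 0.003]
wrist_force: [-2.9, -1.7, 7.3]
width: 0.215
grip_force: 70.3
```

Call:
{"fn": "play_rows", "kwargs": {"commands": [[0,0,0.1,0,0,0],[0,0,0.1,0,0,0],[0,0,0.1,0,0,0],[0,0,0,0,0,0]]}}

```text
time: 18.25
tool_pos: [0.5583, 0.1342, 0.1326]
tcp_rot: [2.385, 2.043, 0.002]
wrist_force: [-2.2, -0.7, 5.3]
width: 0.217
grip_force: 70.2
```

```bash
python3 p.py
```

```text
F [-2.24 -0.71  5.33] Ftool [-1.04 -2.09 -5.34] T [-0.211  0.536  0.016] pos [0.55833 0.13419 0.1326 ] to [-0.006  0.076 -4.54 ] ax [0.0017 0.0004] w 0.2172
```

Call:
{"fn": "play_rows", "kwargs": {"commands": [[0,-0.02,0.1,0,0,0],[0,0,0.1,0,0,0],[0,0,0,0,0,0]]}}

```text
time: 18.5
tool_pos: [0.5583, 0.1342, 0.1307]
tcp_rot: [2.385, 2.043, 0.003]
wrist_force: [-2.4, -1.9, 5.8]
width: 0.215
grip_force: 70.1
```

```bash
python3 p.py
```

```text
F [-2.36 -1.85  5.78] Ftool [-2.19 -2.04 -5.78] T [-0.183  0.532 -0.007] pos [0.55831 0.13418 0.13075] to [-4.000e-03  8.100e-02 -4.725e+00] ax [0.0021 0.0004] w 0.2147
```

Call:
{"fn": "play_rows", "kwargs": {"commands": [[0,0,0.1,0,0,0],[0,0,0.1,0,0,0],[0,0,0,0,0,0]]}}

```text
time: 18.75
tool_pos: [0.5583, 0.1342, 0.1287]
tcp_rot: [2.385, 2.043, 0.003]
wrist_force: [-0.8, -1.6, 5.6]
width: 0.214
grip_force: 70.0
```

```bash
python3 p.py
```

```text
F [-0.84 -1.6   5.63] Ftool [-1.7  -0.58 -5.63] T [-0.18   0.531 -0.043] pos [0.55829 0.13417 0.12868] to [-3.000e-03  8.300e-02 -4.932e+00] ax [0.0021 0.0004] w 0.2137
```

Call:
{"fn": "play_rows", "kwargs": {"commands": [[0,0,0.1,0,0,0],[0,0,0.1,0,0,0],[0,0,0.1,0,0,0],[0,0,0,0,0,0]]}}

```text
time: 19.08
tool_pos: [0.5583, 0.1342, 0.1257]
tcp_rot: [2.385, 2.043, 0.003]
wrist_force: [-2.7, -1.4, 7.3]
width: 0.216
grip_force: 70.1
```

```bash
python3 p.py
```

```text
F [-2.68 -1.37  7.33] Ftool [-1.76 -2.43 -7.34] T [-0.22   0.579 -0.01 ] pos [0.55831 0.13417 0.12574] to [-3.000e-03  8.100e-02 -5.226e+00] ax [0.002  0.0004] w 0.2157
```

Call:
{"fn": "play_rows", "kwargs": {"commands": [[0,0,0.1,0,0,0],[0,0,0.1,0,0,0],[0,0,0,0,0,0]]}}

```text
time: 19.33
tool_pos: [0.5584, 0.1342, 0.1255]
tcp_rot: [2.385, 2.043, 0.003]
wrist_force: [-7.1, -1.8, 15.7]
width: 0.213
grip_force: 71.4
```

```bash
python3 p.py
```

```text
F [-7.06 -1.83 15.66] Ftool [ -2.88  -6.66 -15.68] T [-0.389  1.314 -0.022] pos [0.55843 0.13425 0.12551] to [-0.012  0.071 -5.249] ax [0.0021 0.0005] w 0.2125
```

The collar has landed on the ring: z stopped at 0.1255 with about 17 N vertical. I'll relieve the side load slightly, add a touch more, and hold.

Call:
{"fn": "play_rows", "kwargs": {"commands": [[0,-0.03,0,0,0,0],[0,0,0.03,0,0,0],[0,0,0,0,0,0],[0,0,0,0,0,0],[0,0,0,0,0,0]]}}

```text
time: 19.75
tool_pos: [0.5584, 0.1343, 0.1255]
tcp_rot: [2.385, 2.043, 0.004]
wrist_force: [-5.7, -1.9, 15.9]
width: 0.211
grip_force: 71.4
```

```bash
python3 p.py; python3 - <<'E'
from h import *
k=optics.camera_info("side");m=optics.read_camera("side")[:,:,::-1]
u,v=proj(k,(.559,.134,.06)).astype(int)
cv2.imwrite("pics/pressed.png",cv2.resize(np.ascontiguousarray(m[v-60:v+40,u-60:u+60]),None,fx=5,fy=5,interpolation=cv2.INTER_CUBIC))
E
```

```text
F [-5.71 -1.86 15.95] Ftool [ -2.7   -5.32 -15.97] T [-0.358  1.305 -0.007] pos [0.55838 0.13426 0.12549] to [-0.012  0.079 -5.251] ax [0.0028 0.0005] w 0.2111
```

View pics/pressed.png

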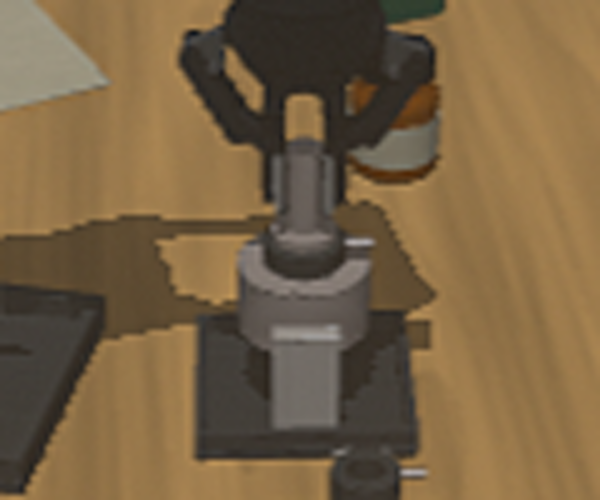

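The side view shows the collar seated on the ring with the rod upright. I'll add a little more press, then unload and open.

Call:
{"fn": "play_rows", "kwargs": {"commands": [[0,0,0.04,0,0,0],[0,0,0,0,0,0],[0,0,0,0,0,0],[0,0,0,0,0,0]]}}

```text
time: 20.13
tool_pos: [0.5584, 0.1343, 0.1255]
tcp_rot: [2.385, 2.043, 0.004]
wrist_force: [-6.1, -1.9, 19.3]
width: 0.216
grip_force: 71.4
```

Call:
{"fn": "play_rows", "kwargs": {"commands": [[0,0,-0.1,0,0,0],[0,0,-0.1,0,0,0],[0,0,-0.1,0,0,0],[0,0,-0.1,0,0,0],[0,0,0,0,0,0]]}}

```text
time: 20.55
tool_pos: [0.558, 0.1342, 0.1257]
tcp_rot: [2.385, 2.043, 0.003]
wrist_force: [1.0, -0.9, 2.0]
width: 0.216
grip_force: 69.4
```

```bash
python3 p.py
```

```text
F [ 1.05 -0.94  2.03] Ftool [-0.76  1.18 -2.03] T [-0.193 -0.167 -0.051] pos [0.55799 0.13416 0.12566] to [ 3.000e-03  1.130e-01 -5.233e+00] ax [0.0019 0.0003] w 0.2163
```

Call:
{"fn": "play_rows", "kwargs": {"commands": [[0,0,0,0,0,0],[0,0,0,0,0,0],[0,0,0,0,0,0],[0,0,0,0,0,0],[0,0,0,0,0,0]], "grip": 0}}

```text
time: 20.97
tool_pos: [0.5569, 0.1341, 0.125]
tcp_rot: [-2.385, -2.044, 0.001]
wrist_force: [-0.6, -0.9, -1.0]
width: 0.912
grip_force: 0.0
```

Call:
{"fn": "play_rows", "kwargs": {"commands": [[0,0,0,0,0,0],[0,0,0,0,0,0],[0,0,0,0,0,0]]}}

```text
time: 21.22
tool_pos: [0.5571, 0.1341, 0.1253]
tcp_rot: [-2.386, -2.044, 0.0]
wrist_force: [0.2, -0.0, 0.7]
width: 1.003
grip_force: 0.0
```

Call:
{"fn": "play_rows", "kwargs": {"commands": [[0,0,-1,0,0,0],[0,0,-3,0,0,0],[0,0,-3,0,0,0],[0,0,-3,0,0,0],[0,0,-3,0,0,0]]}}

```text
time: 21.63
tool_pos: [0.5569, 0.134, 0.2574]
tcp_rot: [2.386, 2.044, 0.001]
wrist_force: [0.7, 0.9, -0.6]
width: 0.996
grip_force: 0.0
```

Call:
{"fn": "play_rows", "kwargs": {"commands": [[-2,0,0,0,0,0],[-3,0,0,0,0,0],[-3,0,0,0,0,0],[0,0,0,0,0,0],[0,0,0,0,0,0]]}}

```text
time: 22.05
tool_pos: [0.5448, 0.0539, 0.2563]
tcp_rot: [2.388, 2.04, 0.002]
wrist_force: [0.6, 0.1, -0.3]
width: 1.001
grip_force: 0.0
```

```bash
python3 p.py; python3 - <<'E'
from h import *
o=[]
for n in("side","wrist"):
    k=optics.camera_info(n);m=optics.read_camera(n)[:,:,::-1]
    u,v=proj(k,(.559,.134,.06)).astype(int);print(n,u,v);u=min(max(u,60),580);v=min(max(v,60),340)
    o.append(cv2.resize(np.ascontiguousarray(m[v-60:v+60,u-60:u+60]),(400,400),interpolation=cv2.INTER_CUBIC))
cv2.imwrite("pics/end.png",np.hstack(o))
E
```

```text
F [ 0.59  0.15 -0.25] Ftool [0.24 0.56 0.25] T [-0.039  0.004 -0.03 ] pos [0.54484 0.05389 0.25627] to [8.131 0.14  7.83 ] ax [0.0011 0.0002] w 1.0012
side 322 184
wrist 321 100
```

View pics/end.png

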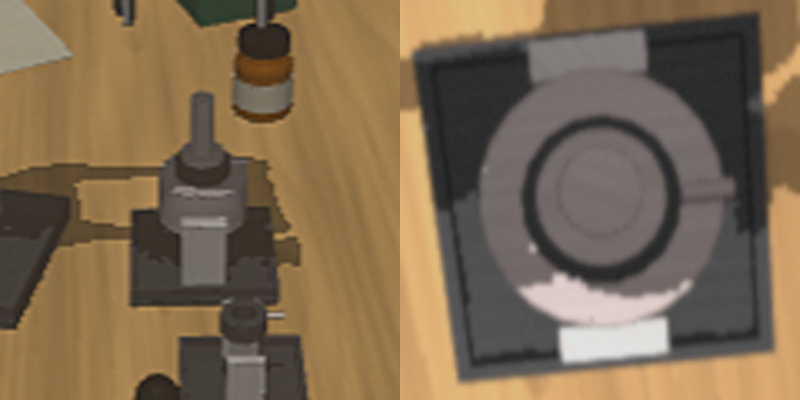

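The rod stands upright and centred, with its collar on the ring. The nose is about 10 mm out of the exit, so the slug must be in the tray. Handing in.

```bash
python3 -c "
from h import *
print(order.finish_job())"
```

```text
the job is handed in; nothing more can be done
None
```

I handed the job in with the rod standing upright in the bore: its collar was pressed home on the stop ring at about 20 N, then released. The slug should be in the tray, but it was hidden under the die and I never saw it. The tamper and glassware were left alone, and no verdict came back.

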